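Sort out the seized idler pulley

ROBOT

A 6-joint arm with a two-finger parallel gripper is mounted at the origin on a cart in front of the work surface, level with it; the furniture and walls round the work are solid. World frame = base frame: x ahead of the robot, y to its left, z up, the work surface at z = 0. Lengths are in m, angles in rad, forces in N, time in s.
With the tool pointing down it reaches from about 0.375 to 0.9 m from the base axis. Payload 3.1 kg.
Tool frame: the origin (TCP) lies midway between the tips of the shut fingers; the grasp point (between the pads) lies 19 mm behind it; x points along the fingers, y is the direction in which the jaws open and shut, and the axes are right-handed (so a half turn about x gives the same grasp; the last joint's range is limited). The gripper opens to 85 mm and grips with 20 to 120 N. Pads are 22 mm wide; open, the fingers measure 114 mm over their backs; the gripper's body (76 mm by 85 mm) begins 54 mm behind the grasp point. The pads swing forward as they close: fully open they stand 13 mm farther back than shut.
Start: joints at [-1.371, 0.527, 1.433, -0, 1.181, -0.178], TCP at [0.231, -0.581, 0.201] pointing down, gripper open.
Joint ranges: [-3.08, 3.08], [-0.75, 2.2], [0.22, 2.44], [-1.43, 4.57], [0, 2.65], [-2.85, 2.85]. Speed limits (rad/s): [2.79, 2.79, 3.14, 3.14, 3.14, 3.14].

INTERFACE

Orientations are given as a unit quaternion [x, y, z, w].
In Python, from station import manip gives the robot as it stands.
- The arm moves only by the tool carry_out, never from a script. Its argument "commands" is a list that holds one entry, the list of rows, each a list of 7 numbers: the shift along the tool's x, y, z in units of 25 mm (1.0 is 25 mm), then the turn, a rotation vector about the tool's x, y, z in units of 5 degrees (1.0 is 5 degrees), then the finger opening in mm, from 0 to 85.4. A call has exactly 5 rows; each row is the pose to reach, as a shift and turn from the pose commanded when the call began, along the tool's axes at that moment; what a row does not reach only later rows make up. A row lasts 1/10 s, in which the tool goes at most 50 mm and 8.59 degrees, less where a joint would pass 70% of its speed; a pose out of reach is approached as far as the arm can. A call with a gripper value outside its range is refused whole. The fingers move at their own pace and stop on an object; "force" is the grip in N (left out, the last holds). Time passes only in rows, so rows that repeat a pose let the fingers close, or fill a call up. It gives the time, the measured TCP pose, the force and the opening at its end, in the units of the state.
- manip.sense(): the state, without advancing time (a new reading comes with each control period).
- manip.snapshot(name): name is "scene" or "side" or "wrist"; returns a dict with "image" (400x640x3 uint8, red, green, blue), "fx", "fy", "cx", "cy" (pixels), "k1" (the pictures are not rectified: a ray, as slopes to the right and down, at radius r is drawn at 1 + k1 r^2 times it, then the intrinsics apply), "rvec" (rotation vector, rad) and "tvec" (3), from world to camera coordinates, as OpenCV has them. Camera axes: x right, y down, z forward; pixel columns grow to the right and rows downward; lengths in m; the calibration is good to about 2 mm. A picture is of the moment at which its call begins. There is no depth.
- manip.sign_off(): hands the job in, once; it reports no verdict.
The state is a dict: "t": time; "q": joint angles; "qd": joint speeds; "tau": joint torques, N m; "tcp_pos": TCP position; "tool_rot": TCP orientation; "force": force on the tool from outside, world axes, zero at the start; "ft_torque": the same for the moment, N m; "finger_gap": opening from 0.0 (shut) to 1.0 (fully open).
Only numpy, scipy, OpenCV 4.12 (cv2) and the standard library are available. Lean on these libraries where they do the work, as an engineer would, in place of code of your own. Each camera call takes 0.05 s, during which the arm holds its last target.

TASK

Two spare idler pulleys stand on the bench; one turns freely on its axle, the other has seized and drags its foot plate round with it. First try both where they stand, turning each wheel at least an eighth of a turn and leaving it turned, without shifting the pulley from its spot; then put the seized one into the translucent plastic bin and leave the free-running one standing where it is.

Things in the scene. Friction and masses are not known exactly. Their poses are not given: they have to be found in the camera images.
- idler_a_mid (a point): Pulley A, loose, 0.4 kg: square steel foot 64x64x8 mm flat on the bench, plain grey wheel 52 mm wide, 32 mm tall (14 to 46 mm up) on an upright axle whose end stands 5 mm higher. Grip it across the wheel from above, any yaw. This point: on the axle, half-way up the wheel, 30 mm above the foot's underside, fixed to the foot; z up, x and y along the foot's sides, turning with the foot, not the wheel.
- idler_b_mid (a point): Pulley B: looks and measures exactly as pulley A, point and axes too. Turning the wheel of a good pulley leaves its foot still; on the seized one wheel and foot turn together. Either may be the seized one: only turning them shows which.
- wheel_a_pin (a point): Steel driving pin of pulley A, 8 mm in diameter, standing 6 mm up from the wheel's top face, 18 mm from the axle; it turns with the wheel. At the start it stands on the +x side of the axle in the foot's frame, within about 6 degrees. This point lies half-way up the pin, 49 mm above the foot's underside.
- wheel_b_pin (a point): Steel driving pin of pulley B, as on A.
- bin: Translucent plastic bin, open at the top, 283 mm long (its x) by 203 mm wide (its y), 69 mm high, fixed on the bench. Origin at the centre of its underside; inner floor 2 mm up, 244 x 164 mm.
Not all that is in view belongs to the job. Leave any pink or yellow look-alike of the part that bears idler_a_mid alone.

How it is judged:
By the outcome, as a careful person would: the job done as asked, in the order asked, and still so for the second after the job is handed in, with the robot touching nothing.
It also fails if it takes over 51 s, if anything falls off the work surface, if the arm or the gripper's body presses on something with over 40 N, if the wrist force passes 120 N, or if a joint passes its speed limit or range.

## Working session

There is one attempt and no reset: what is moved stays moved. The work goes in short steps, Python scripts to look and compute and a tool call to move; the robot and the scene stay as the last step left them, time stands still between calls to the robot, and variables do not carry over. Pictures are saved under pics/ and viewed, and the job is handed in when it is done.

Besides the shell and the picture viewer there is one more tool, called after "Emit:" as name(argument=value, ...), one argument or row to a line, values as JSON. carry_out: Moves the arm, as the interface text tells. Its arguments: {"type":"object","properties":{"commands":{"type":"array"},"force":{"type":"number"}},"required":["commands"]}

```bash
mkdir -p pics; ls
cat > h.py <<'E'
import numpy as np, cv2
from scipy.spatial.transform import Rotation as R
from station import manip
def snap(n,f):
    s=manip.snapshot(n); im=s["image"]
    cv2.imwrite(f"pics/{f}.png",im[:,:,::-1]); np.savez(f"pics/{f}.npz",**{k:np.array(v) for k,v in s.items()}); return s
def load(f): return dict(np.load(f"pics/{f}.npz"))
def crop(f,x0,y0,x1,y1,k,out):
    im=cv2.imread(f"pics/{f}.png")[y0:y1,x0:x1]; cv2.imwrite(f"pics/{out}.png",cv2.resize(im,None,fx=k,fy=k,interpolation=cv2.INTER_CUBIC))
def ray(s,u,v):
    K=np.array([[s["fx"],0,s["cx"]],[0,s["fy"],s["cy"]],[0,0,1]],float)
    xd,yd=(u-s["cx"])/s["fx"],(v-s["cy"])/s["fy"]
    x,y=xd,yd
    for _ in range(30):
        g=1+s["k1"]*(x*x+y*y); x,y=xd/g,yd/g
    M=R.from_rotvec(np.ravel(s["rvec"])).as_matrix(); t=np.ravel(s["tvec"])
    return -M.T@t, M.T@np.array([x,y,1.])
def at(s,u,v,z):
    o,d=ray(s,u,v); return o+d*(z-o[2])/d[2]
def proj(s,p):
    M=R.from_rotvec(np.ravel(s["rvec"])).as_matrix(); c=M@np.array(p)+np.ravel(s["tvec"])
    x,y=c[0]/c[2],c[1]/c[2]; g=1+s["k1"]*(x*x+y*y)
    return np.array([s["fx"]*x*g+s["cx"],s["fy"]*y*g+s["cy"]])
E
python3 - <<'E'
from h import *
for n in("scene","side","wrist"):
    s=snap(n,n+"0"); print(n,-R.from_rotvec(np.ravel(s["rvec"])).as_matrix().T@np.ravel(s["tvec"]))
st=manip.sense(); print(st)
E
```

```text
pics
scene [-0.35184302 -0.57589021  1.1790617 ]
side [-0.0644944  -0.99402128  0.52602092]
wrist [ 0.29328132 -0.55652384  0.37303709]
{'t': 0.15, 'q': array([-1.37149720e+00,  5.28290881e-01,  1.43359732e+00, -3.24138451e-05,
        1.18140161e+00, -1.78473778e-01]), 'qd': array([ 0.00151512, -0.00207753, -0.00351644,  0.00123258, -0.00093494,
       -0.00042688]), 'tau': array([ 7.18992123e-04, -4.42744267e+01, -1.78275812e+01, -2.23886814e-04,
        5.59582448e-03,  6.06712121e-06]), 'tcp_pos': array([ 0.2304457 , -0.58032415,  0.20063835]), 'tool_rot': array([-0.69451222, -0.13337422,  0.69454591, -0.13217444]), 'force': array([-0.60807658,  0.01817017,  0.54881934]), 'ft_torque': array([0.00510277, 0.00372125, 0.01275743]), 'finger_gap': 1.0026858394814946}
```

View pics/scene0.png

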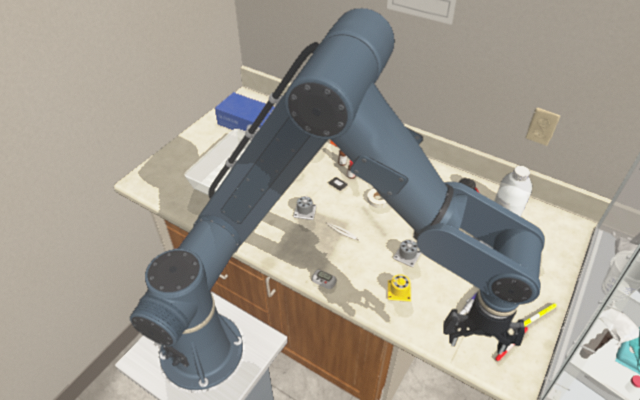

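View pics/side0.png

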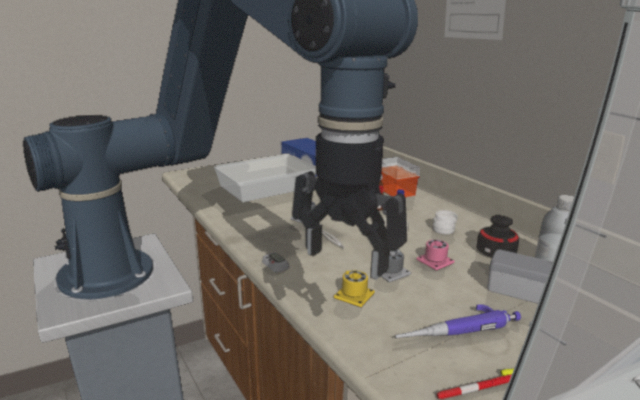

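View pics/wrist0.png

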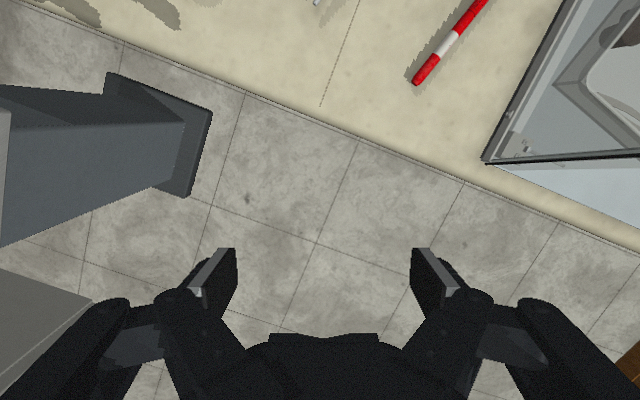

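Run:
```python
from h import *
crop("scene0",260,160,460,310,4,"c1")
crop("scene0",180,80,350,210,4,"c2")
crop("side0",210,130,470,310,3,"c3")
```

```text
(no output)
```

View pics/c1.png

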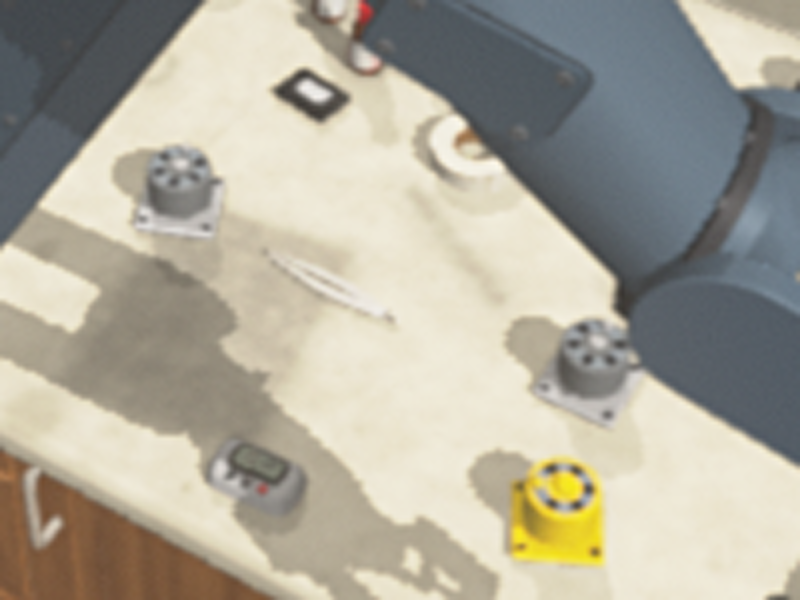

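View pics/c2.png

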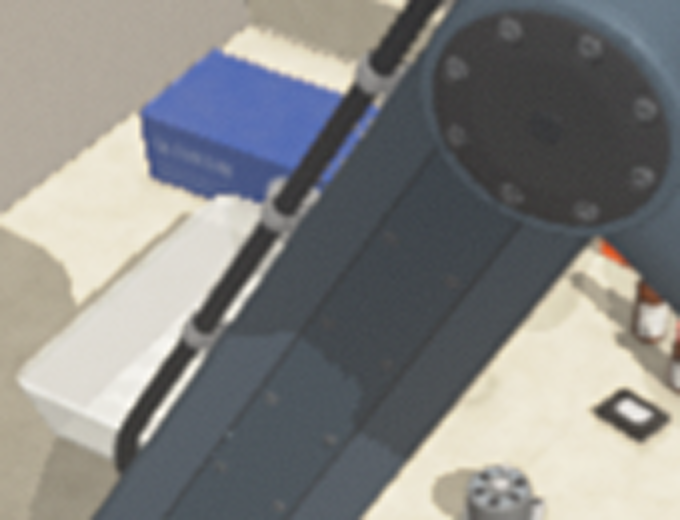

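View pics/c3.png

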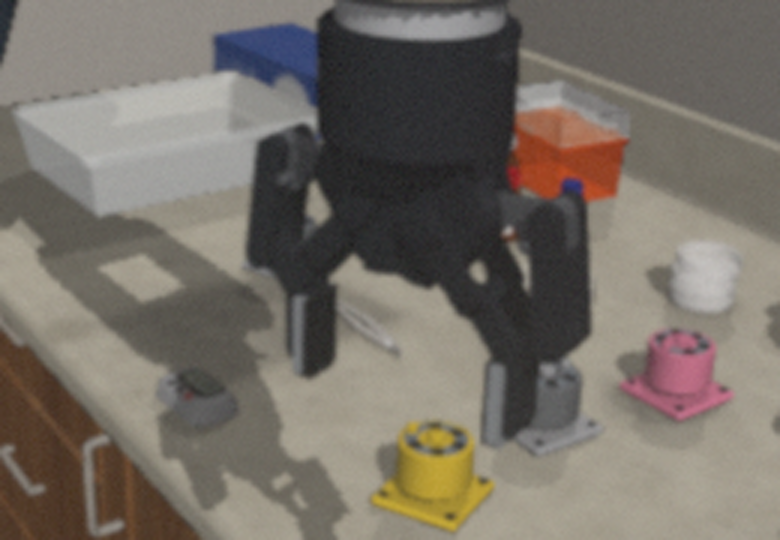

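```bash
cat >> h.py <<'E'
def plan(pos,yaw=None,cur=None):
    """yaw = angle of tool y axis in world xy (mod pi), tool x down. prints shift & turn in units"""
    st=manip.sense(); Rt=R.from_quat(st["tool_rot"]); p=st["tcp_pos"]
    y=Rt.as_matrix()[:,1]; y0=np.arctan2(y[1],y[0])
    if yaw is None: yt=y0
    else: yt=y0+(yaw-y0+np.pi/2)%np.pi-np.pi/2
    Y=np.array([np.cos(yt),np.sin(yt),0]);X=np.array([0,0,-1.]);Rd=R.from_matrix(np.c_[X,Y,np.cross(X,Y)])
    sh=Rt.inv().apply(np.array(pos)-p)/.025; rv=np.degrees((Rt.inv()*Rd).as_rotvec())/5
    print("t",round(st["t"],2),"tcp",p.round(4),"yaw",np.degrees(y0).round(1),"->",np.degrees(yt).round(1),"shift",sh.round(2),"turn",rv.round(2),"q",st["q"].round(2),"F",st["force"].round(1),"gap",round(st["finger_gap"],3))
E
python3 - <<'E'
from h import *
s=load("scene0"); d=load("side0")
L=at(s,305.2,200.7,.046);Rr=at(s,409.2,245.7,.046); print("L",L,"R",Rr)
print("yellow",at(s,401,282,.046), "white box corner",at(s,185,175,.069))
print(proj(d,Rr),proj(d,L))
m=R.from_quat(manip.sense()["tool_rot"]).as_matrix(); print(m.round(3))
w=load("wrist0"); M=R.from_rotvec(np.ravel(w["rvec"])).as_matrix(); print("cam axes in tool",(m.T@M.T).round(3), m.T@(-M.T@np.ravel(w["tvec"])-manip.sense()["tcp_pos"]))
plan([Rr[0]-.03,Rr[1],.2],0)
E
```

```text
L [0.5421861  0.04135838 0.046     ] R [ 0.55197483 -0.30940878  0.046     ]
yellow [ 0.42631643 -0.34439704  0.046     ] white box corner [0.41293856 0.4202066  0.069     ]
[392.47272008 254.1076239 ] [307.17948333 202.76479347]
[[-0.     0.369 -0.929]
 [ 0.002 -0.929 -0.369]
 [-1.    -0.002 -0.   ]]
cam axes in tool [[ 0.001 -0.274  0.962]
 [ 1.    -0.    -0.001]
 [ 0.     0.962  0.274]] [-0.172382    0.00076688 -0.06723059]
t 0.15 tcp [ 0.2304 -0.5803  0.2006] yaw -68.4 -> -0.0 shift [  0.04  -5.77 -14.84] turn [-1.367e+01 -1.000e-02  2.000e-02] q [-1.37  0.53  1.43 -0.    1.18 -0.18] F [-0.6  0.   0.5] gap 1.003
```

Emit:
carry_out(
  commands=[
    [[0, -2, -3, -1.5, 0, 0, 85], [0, -3.5, -4.5, -3, 0, 0, 85], [0, -4.2, -6.5, -4.5, 0, 0, 85], [0, -4.8, -8.4, -6, 0, 0, 85], [0, -5.2, -10, -8, 0, 0, 85]],
  ],
)

```text
t: 0.65
tcp_pos: [0.3891, -0.3881, 0.2013]
tool_rot: [-0.611, -0.357, 0.611, -0.356]
force: [0.4, -0.3, 0.2]
finger_gap: 0.998
```

Run:
```python
from h import *
plan([.552,-.309,.2],np.radians(-30))
```

```text
t 0.65 tcp [ 0.3891 -0.3881  0.2013] yaw -29.5 -> -30.0 shift [ 0.05  4.12 -5.96] turn [ 0.11 -0.01  0.01] q [-0.99  0.43  1.62  0.    1.09 -0.47] F [ 0.4 -0.3  0.2] gap 0.998
```

Emit:
carry_out(
  commands=[
    [[0, 1, -1.5, 0, 0, 0, 85], [0, 2, -3, 0, 0, 0, 85], [0, 3, -4.5, 0, 0, 0, 85], [0, 4.1, -5.6, 0, 0, 0, 85], [0, 4.1, -5.6, 0, 0, 0, 85]],
  ],
)

```text
t: 1.15
tcp_pos: [0.5515, -0.3174, 0.2011]
tool_rot: [0.612, 0.356, -0.61, 0.357]
force: [-1.0, 0.5, -0.8]
finger_gap: 0.991
```

Run:
```python
from h import *
snap("wrist","w1"); snap("scene","s1")
plan([.552,-.309,.2],np.radians(-30))
```

```text
t 1.25 tcp [ 0.5472 -0.3186  0.2007] yaw -29.6 -> -30.0 shift [ 0.03 -0.02 -0.43] turn [0.07 0.   0.02] q [-0.7   0.54  1.41 -0.    1.19 -0.19] F [ 0.2  0.2 -0.6] gap 0.995
```

View pics/w1.png

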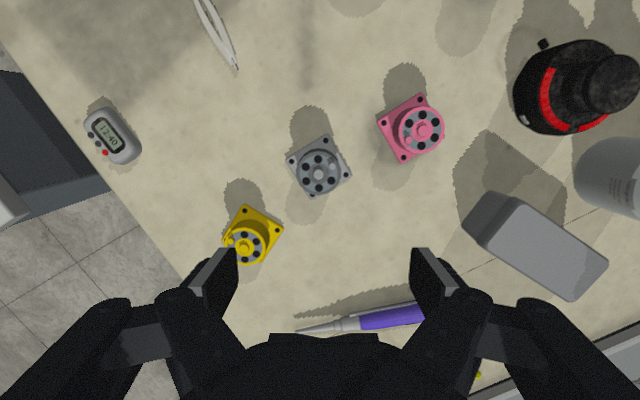

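View pics/s1.png

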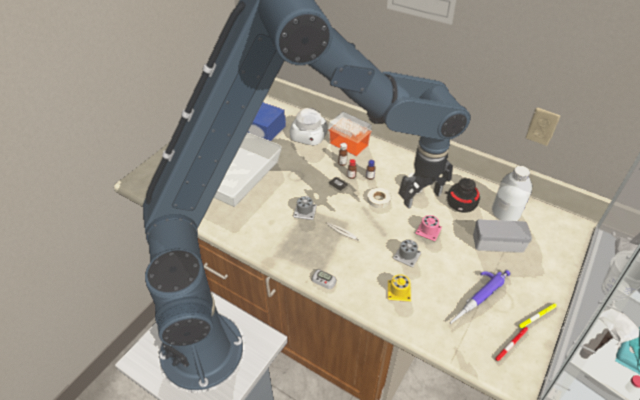

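Run:
```python
from h import *
crop("w1",270,120,370,210,8,"w1c")
crop("s1",200,110,300,210,6,"s1c")
w=load("w1")
print(at(w,319.5,173.5,.046))
```

```text
[ 0.55040502 -0.31031246  0.046     ]
```

View pics/w1c.png

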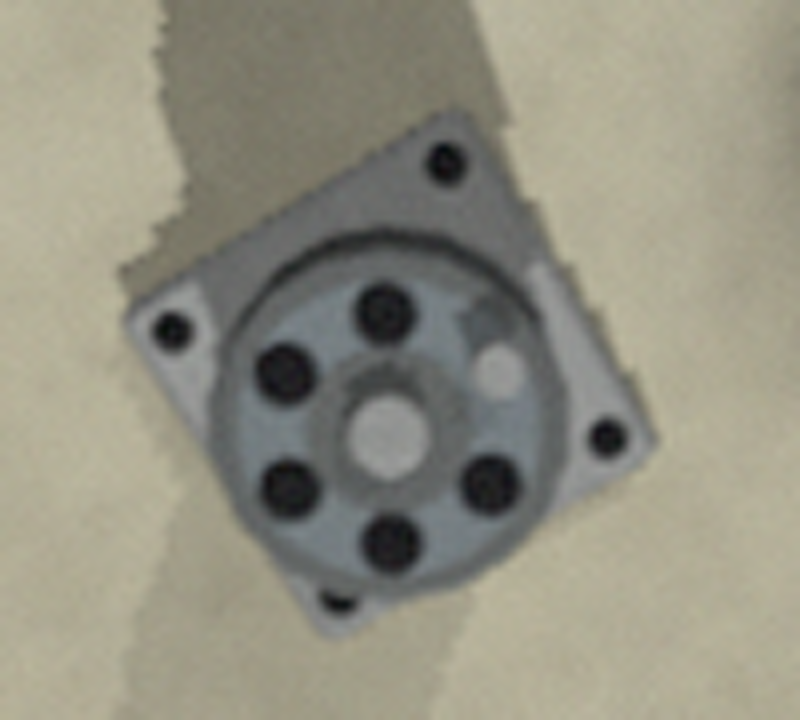

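View pics/s1c.png

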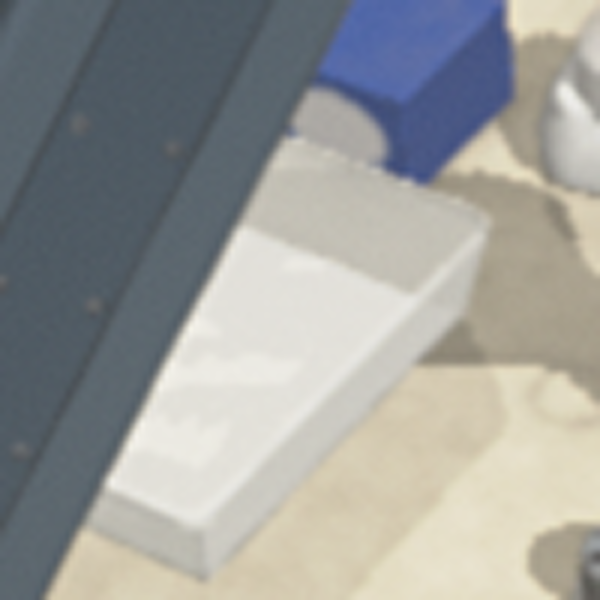

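```bash
cat >> h.py <<'E'
def cp(x0,y0,k,u,v): return x0+(u+.5)/k-.5, y0+(v+.5)/k-.5
E
python3 - <<'E'
from h import *
w=load("w1"); P=lambda u,v,z: at(w,*cp(270,120,8,u,v),z)
ax=P(387,437,.051); pin=P(497,370,.052); A,B,C=P(447,163,.008),P(607,437,.008),P(173,330,.008)
print("axle",ax,"pin",pin-ax,np.linalg.norm((pin-ax)[:2]),np.degrees(np.arctan2(*(pin-ax)[1::-1])))
print("mid BC",(B+C)/2, "AB",A-B,np.degrees(np.arctan2(*(A-B)[1::-1])),"AC",np.degrees(np.arctan2(*(A-C)[1::-1])))
s=load("s1"); print("scene axle", [at(s,409.2,245.7,.051)])
Q=lambda u,v,z: at(s,*cp(200,110,6,u,v),z)
c1=Q(207,527,.069);c2=Q(490,222,.069); print("bin rim corners",c1,c2,np.linalg.norm(c2-c1),Q(107,485,.069), "bottom",Q(207,580,0),Q(467,318,0))
plan([ax[0],ax[1],.1],np.radians(-30))
E
```

```text
axle [ 0.54899699 -0.30933518  0.051     ] pin [0.01804583 0.00081972 0.001     ] 0.01806444162174619 2.6008298629512945
mid BC [ 0.54925294 -0.30907769  0.008     ] AB [-0.0011344   0.04979169  0.        ] 91.30514195796859 AC 1.4444176121070973
scene axle [array([ 0.54798644, -0.31058472,  0.051     ])]
bin rim corners [0.41892977 0.22172301 0.069     ] [0.69379469 0.23848544 0.069     ] 0.2753755624025654 [0.41489618 0.28523022 0.069     ] bottom [0.43587878 0.2462268  0.        ] [0.68087547 0.25036094 0.        ]
t 1.25 tcp [ 0.5472 -0.3186  0.2007] yaw -29.6 -> -30.0 shift [ 4.03 -0.11 -0.36] turn [0.07 0.   0.02] q [-0.7   0.54  1.41 -0.    1.19 -0.19] F [ 0.2  0.2 -0.6] gap 0.995
```

Emit:
carry_out(
  commands=[
    [[1.5, -0.11, -0.36, 0.07, 0, 0, 85], [3, -0.11, -0.36, 0.07, 0, 0, 85], [4.5, -0.11, -0.36, 0.07, 0, 0, 85], [5.2, -0.11, -0.36, 0.07, 0, 0, 85], [5.2, -0.11, -0.36, 0.07, 0, 0, 85]],
  ],
)

```text
t: 1.75
tcp_pos: [0.5453, -0.3093, 0.0682]
tool_rot: [-0.612, -0.355, 0.614, -0.35]
force: [-0.8, -0.5, 0.3]
finger_gap: 0.993
```

Run:
```python
from h import *
plan([.549,-.3092,.015],np.radians(-30))
```

```text
t 1.75 tcp [ 0.5453 -0.3093  0.0682] yaw -30.2 -> -30.0 shift [ 2.13  0.14 -0.08] turn [-0.05 -0.01  0.1 ] q [-0.69  0.7   1.53 -0.    0.92 -0.17] F [-0.8 -0.5  0.3] gap 0.993
```

Emit:
carry_out(
  commands=[
    [[1, 0.0, 0, 0, 0, 0, 85], [1.8, 0.0, 0, 0, 0, 0, 85], [2.1, 0.0, 0, 0, 0, 0, 85], [2.1, 0.0, 0, 0, 0, 0, 85], [2.1, 0.0, 0, 0, 0, 0, 85]],
  ],
)

```text
t: 2.25
tcp_pos: [0.5496, -0.3112, 0.0203]
tool_rot: [0.613, 0.352, -0.613, 0.353]
force: [-0.7, 0.2, -0.3]
finger_gap: 0.994
```

Run:
```python
from h import *
plan([.549,-.3092,.015],np.radians(-30))
```

```text
t 2.25 tcp [ 0.5496 -0.3112  0.0203] yaw -30.1 -> -30.0 shift [ 0.21 -0.06 -0.06] turn [-0.03  0.   -0.02] q [-0.69  0.77  1.54 -0.    0.83 -0.17] F [-0.7  0.2 -0.3] gap 0.994
```

Emit:
carry_out(
  commands=[
    [[0.2, -0.05, -0.06, 0, 0, 0, 85], [0.2, -0.05, -0.06, 0, 0, 0, 85], [0.2, -0.05, -0.06, 0, 0, 0, 40], [0.2, -0.05, -0.06, 0, 0, 0, 40], [0.2, -0.05, -0.06, 0, 0, 0, 40]],
  ],
  force=40,
)

```text
t: 2.75
tcp_pos: [0.549, -0.3084, 0.0141]
tool_rot: [0.613, 0.353, -0.613, 0.353]
force: [0.1, 0.4, 8.3]
finger_gap: 0.506
```

Run:
```python
from h import *
snap("wrist","w2")
plan([.549,-.3092,.015],np.radians(-90))
```

```text
t 2.8 tcp [ 0.5496 -0.3089  0.0147] yaw -30.1 -> -90.0 shift [-0.01 -0.02  0.02] turn [ 1.198e+01 -1.000e-02 -2.000e-02] q [-0.69  0.78  1.55  0.    0.81 -0.16] F [ 0.9 -0.2  0.9] gap 0.465
```

View pics/w2.png

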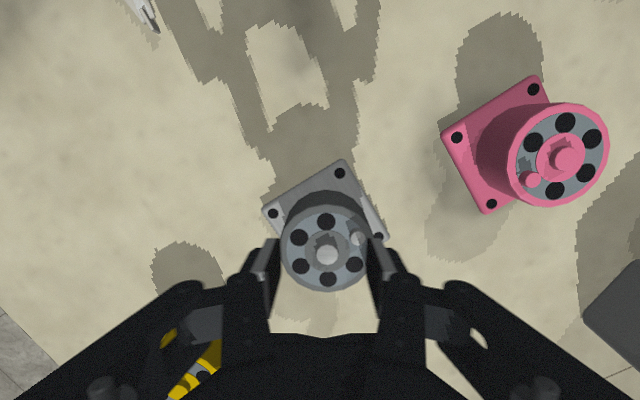

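Emit:
carry_out(
  commands=[
    [[0, 0, 0, 0, 0, 0, 30], [0, 0, 0, 0, 0, 0, 30], [0, 0, 0, 0, 0, 0, 30], [0, 0, 0, 0, 0, 0, 30], [0, 0, 0, 0, 0, 0, 30]],
  ],
  force=40,
)

```text
t: 3.3
tcp_pos: [0.5527, -0.3108, 0.0159]
tool_rot: [0.614, 0.35, -0.611, 0.356]
force: [5.9, -0.7, 5.7]
finger_gap: 0.352
```

Run:
```python
from h import *
snap("wrist","w3"); snap("side","d3")
plan([.549,-.3092,.015],np.radians(-90))
crop("d3",300,180,480,320,4,"d3c")
```

```text
t 3.4 tcp [ 0.5527 -0.3108  0.0159] yaw -30.1 -> -90.0 shift [ 0.03 -0.16  0.02] turn [11.97 -0.05 -0.1 ] q [-0.69  0.78  1.54  0.    0.81 -0.16] F [ 5.  -1.7  5.7] gap 0.357
```

View pics/w3.png

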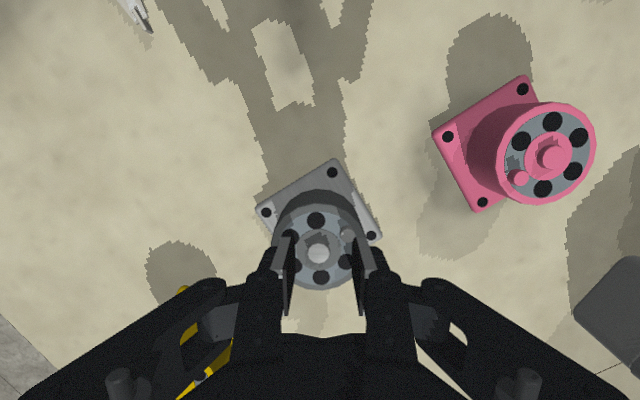

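View pics/d3c.png

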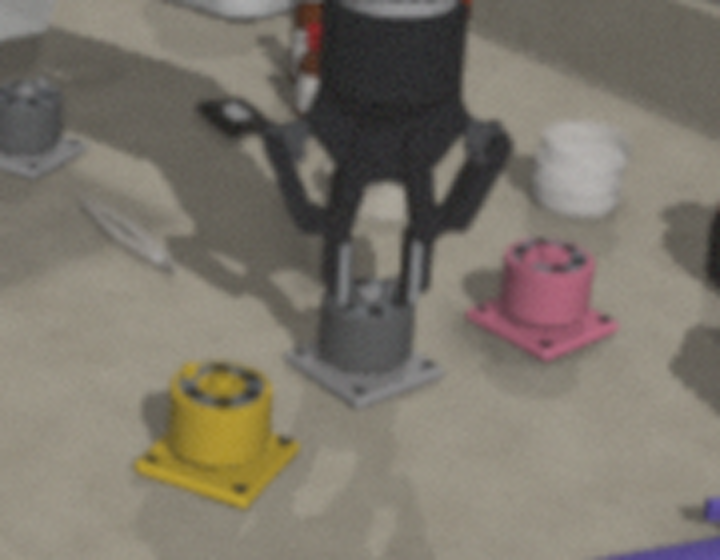

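Run:
```python
from h import *
d=load("d3"); w=load("w3")
st=manip.sense(); p=st["tcp_pos"]; m=R.from_quat(st["tool_rot"]).as_matrix()
for h in (0,.02,.035,.05):
    q=p-m[:,0]*h; print(h,"side",proj(d,q),"crop",(proj(d,q)-[300,180])*4,"wrist",proj(w,q), [proj(w,q+m[:,1]*y).round(0) for y in(-.026,.026)])
c=np.array([.549,-.3092])
for z in(0,.008,.014,.046): print(z,"pulley axis side crop",(proj(d,[*c,z])-[300,180])*4,"wrist",proj(w,[*c,z]))
M=R.from_rotvec(np.ravel(w["rvec"])).as_matrix(); print("cam in tool",m.T@(-M.T@np.ravel(w["tvec"])-p))
crop("w3",220,150,420,330,4,"w3c")
```

```text
0 side [392.08269266 266.4328895 ] crop [368.33077062 345.73155799] wrist [324.42358593 227.73166666] [array([283., 228.]), array([366., 228.])]
0.02 side [392.68201646 258.39571457] crop [370.72806585 313.58285828] wrist [324.58762092 240.61937812] [array([279., 241.]), array([371., 241.])]
0.035 side [393.133688   252.28452043] crop [372.53475198 289.13808172] wrist [324.73795511 252.4360969 ] [array([274., 252.]), array([375., 252.])]
0.05 side [393.58714638 246.10141552] crop [374.34858554 264.40566209] wrist [324.91985319 266.74081786] [array([269., 267.]), array([381., 267.])]
0 pulley axis side crop [359.21163478 371.38675443] wrist [318.31264373 219.91336904]
0.008 pulley axis side crop [360.28326869 358.74421611] wrist [318.24149613 224.04170757]
0.014 pulley axis side crop [361.08900675 349.20956943] wrist [318.18431239 227.36133203]
0.046 pulley axis side crop [365.41475915 297.58924327] wrist [317.80847881 249.21347283]
cam in tool [-0.1725151  -0.00085597 -0.06722683]
```

View pics/w3c.png

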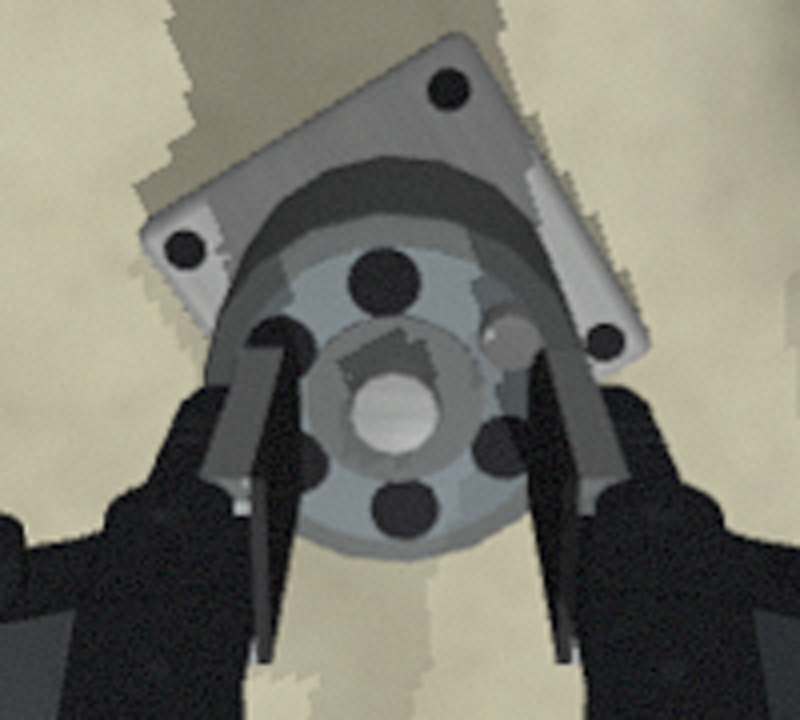

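Emit:
carry_out(
  commands=[
    [[-0.1, 0, 0, 0, 0, 0, 85], [-0.4, 0, 0, 0, 0, 0, 85], [-0.4, 0, 0, 0, 0, 0, 85], [-0.4, 0, 0, 0, 0, 0, 85], [-0.4, 0, 0, 0, 0, 0, 85]],
  ],
)

```text
t: 3.9
tcp_pos: [0.5483, -0.3079, 0.0236]
tool_rot: [-0.613, -0.353, 0.613, -0.353]
force: [0.2, -0.6, 0.4]
finger_gap: 0.994
```

Run:
```python
from h import *
snap("wrist","w4"); snap("side","d4")
plan([.549,-.3092,.015],np.radians(-30))
crop("w4",200,140,440,320,3,"w4c"); crop("d4",340,180,460,290,6,"d4c")
```

```text
t 4.0 tcp [ 0.5484 -0.3081  0.0236] yaw -30.1 -> -30.0 shift [0.34 0.04 0.03] turn [-0.02 -0.    0.01] q [-0.69  0.76  1.55 -0.    0.83 -0.16] F [ 0.2  0.  -0. ] gap 0.992
```

View pics/w4c.png

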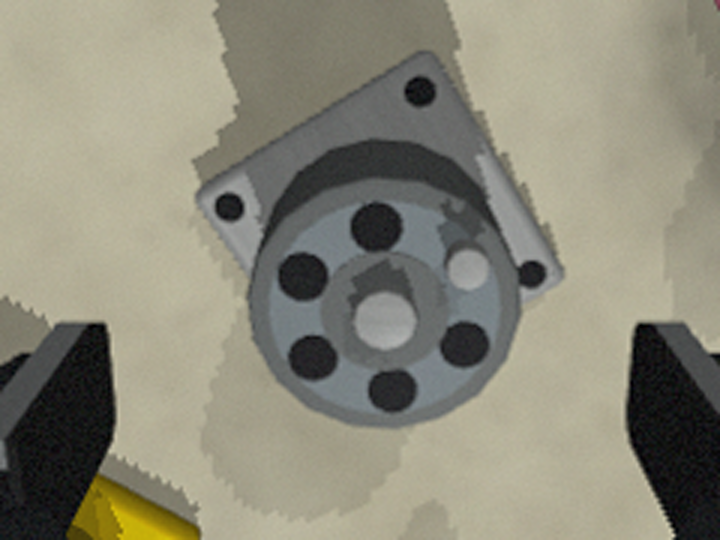

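View pics/d4c.png

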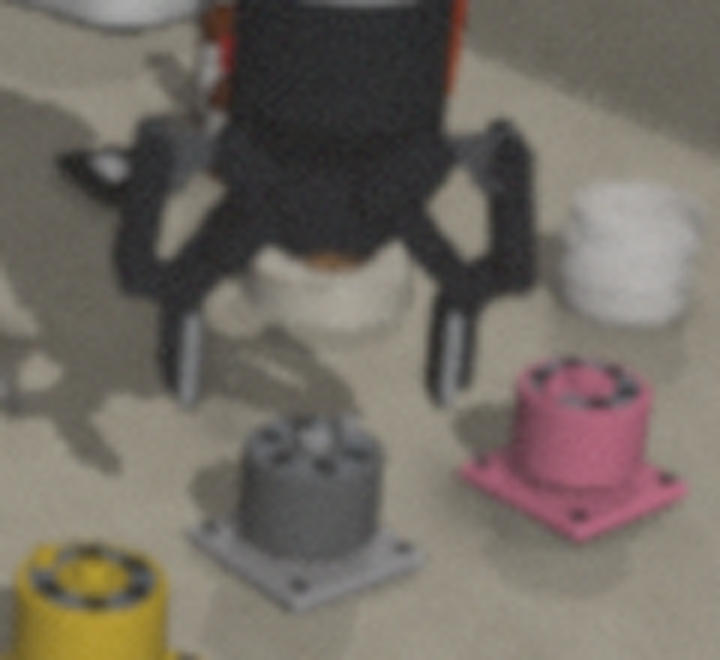

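Run:
```python
from h import *
st=manip.sense(); p=st["tcp_pos"]; m=R.from_quat(st["tool_rot"]).as_matrix()
d=load("d4"); w=load("w4")
def loc(s,u,v,zoff):
    o,v_=ray(s,u,v); n=m[:,2]; k=n@(p+n*zoff-o)/(n@v_); return (m.T@(o+k*v_-p)*1000).round(1)
for zo in(-.011,0,.011): print(zo,loc(d,*cp(340,180,6,185,398),zo),loc(d,*cp(340,180,6,447,398),zo))
print("wrist tip -z edge",loc(w,*cp(200,140,3,107,325),-.011),loc(w,*cp(200,140,3,632,325),-.011))
P=lambda u,v,z: at(w,*cp(200,140,3,u,v),z)
print("axle",P(386,321,.051),"pin",P(468,268,.052)); a,b,c=P(420,91,.008),P(531,273,.008),P(229,207,.008)
print((b+c)/2,np.degrees(np.arctan2(*(a-b)[1::-1])))
```

```text
-0.011 [-37.1 -44.1 -11. ] [-36.9  52.2 -11. ]
0 [-42.8 -45.8   0. ] [-42.6  49.4   0. ]
0.011 [-48.4 -47.5  11. ] [-48.2  46.5  11. ]
wrist tip -z edge [-53.1 -40.3 -11. ] [-53.1  38.  -11. ]
axle [ 0.54988752 -0.30921147  0.051     ] pin [ 0.56765121 -0.30722583  0.052     ]
[ 0.54963522 -0.30906453  0.008     ] 91.65566033057821
```

Emit:
carry_out(
  commands=[
    [[0.4, 0.04, 0.03, 0, 0, 0, 85], [0.8, 0.04, 0.03, 0, 0, 0, 85], [0.8, 0.04, 0.03, 0, 0, 0, 85], [1.2, 0.04, 0.03, 0, 0, 0, 85], [1.2, 0.04, 0.03, 0, 0, 0, 85]],
  ],
)

```text
t: 4.5
tcp_pos: [0.5484, -0.3088, -0.0077]
tool_rot: [-0.612, -0.354, 0.613, -0.352]
force: [-0.4, 0.7, -0.1]
finger_gap: 0.995
```

Run:
```python
from h import *
snap("side","d5")
plan([.5496,-.3091,-.014],np.radians(-30))
crop("d5",340,180,460,290,6,"d5c")
```

```text
t 4.55 tcp [ 0.5487 -0.309  -0.0071] yaw -30.1 -> -30.0 shift [ 0.28  0.03 -0.01] turn [-0.02 -0.    0.02] q [-0.69  0.81  1.55 -0.    0.78 -0.16] F [-0.3 -0.3  0.5] gap 0.989
```

View pics/d5c.png

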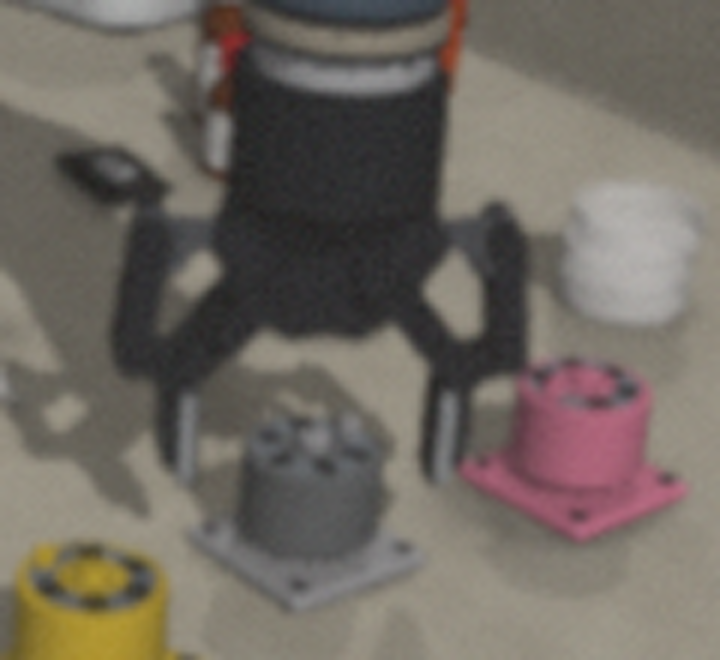

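Emit:
carry_out(
  commands=[
    [[0.28, 0.03, 0.0, 0, 0, 0, 85], [0.28, 0.03, 0, 0, 0, 0, 70], [0.28, 0.03, 0, 0, 0, 0, 56], [0.28, 0.03, 0, 0, 0, 0, 42], [0.28, 0.03, 0, 0, 0, 0, 42]],
  ],
  force=40,
)

```text
t: 5.05
tcp_pos: [0.5503, -0.3101, -0.0127]
tool_rot: [0.613, 0.353, -0.613, 0.353]
force: [1.0, -0.7, -0.3]
finger_gap: 0.598
```

Run:
```python
from h import *
snap("side","d6")
plan([.5496,-.3091,-.014],np.radians(-90))
crop("d6",340,180,460,290,6,"d6c")
```

```text
t 5.1 tcp [ 0.5503 -0.3101 -0.0127] yaw -30.1 -> -90.0 shift [ 0.05 -0.04 -0.02] turn [ 1.198e+01 -0.000e+00 -1.000e-02] q [-0.69  0.82  1.55  0.    0.77 -0.16] F [ 0.  -0.   0.6] gap 0.597
```

View pics/d6c.png

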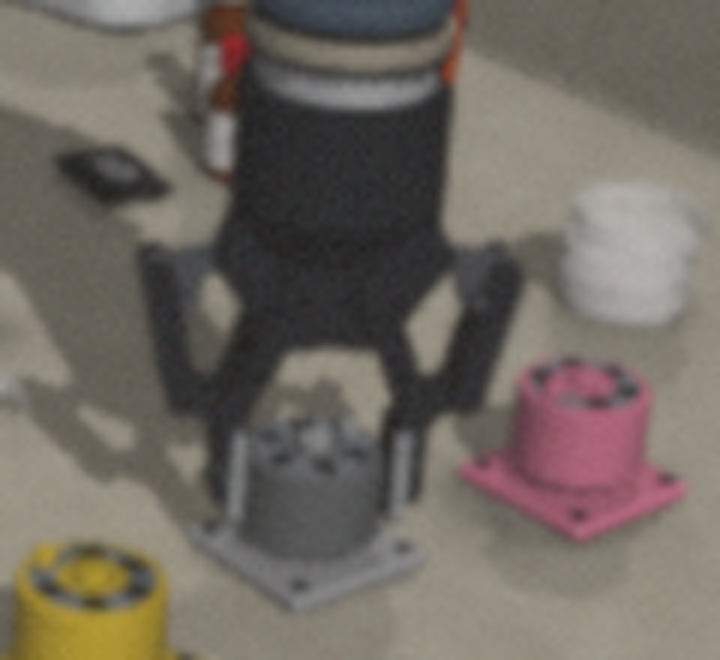

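Emit:
carry_out(
  commands=[
    [[0, 0, 0, 1.2, 0, 0, 42], [0, 0, 0, 2.6, 0, 0, 42], [0, 0, 0, 4, 0, 0, 42], [0, 0, 0, 5.4, 0, 0, 42], [0, 0, 0, 6.5, 0, 0, 42]],
  ],
)

```text
t: 5.6
tcp_pos: [0.5491, -0.3089, -0.0127]
tool_rot: [-0.687, -0.167, 0.688, -0.165]
force: [-1.9, 2.2, 4.4]
finger_gap: 0.597
```

Emit:
carry_out(
  commands=[
    [[0, 0, 0, 1.2, 0, 0, 42], [0, 0, 0, 2.6, 0, 0, 42], [0, 0, 0, 4, 0, 0, 42], [0, 0, 0, 5.4, 0, 0, 42], [0, 0, 0, 5.4, 0, 0, 42]],
  ],
)

```text
t: 6.1
tcp_pos: [0.5488, -0.3077, -0.0127]
tool_rot: [-0.706, -0.003, 0.708, -0.001]
force: [-1.5, 4.1, 5.0]
finger_gap: 0.6
```

Run:
```python
from h import *
snap("side","d7")
plan([.5496,-.3091,-.014],np.radians(-90))
crop("d7",340,180,460,290,6,"d7c")
```

```text
t 6.15 tcp [ 0.5488 -0.3077 -0.0127] yaw -89.5 -> -90.0 shift [ 0.05  0.06 -0.03] turn [0.09 0.03 0.04] q [-0.69  0.82  1.55  0.    0.77  0.87] F [-2.1  4.8  5.8] gap 0.592
```

View pics/d7c.png

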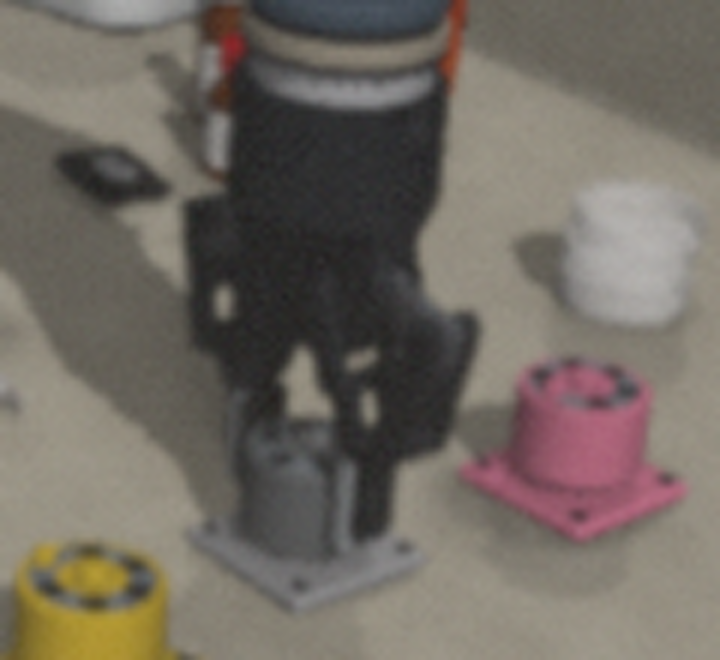

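Emit:
carry_out(
  commands=[
    [[0, 0, 0, 0, 0, 0, 85], [0, 0, 0, 0, 0, 0, 85], [0, 0, 0, 0, 0, 0, 85], [-1, 0, 0, 0, 0, 0, 85], [-2.5, 0, 0, 0, 0, 0, 85]],
  ],
)

```text
t: 6.65
tcp_pos: [0.5482, -0.3089, 0.0475]
tool_rot: [-0.706, -0.004, 0.709, -0.001]
force: [-0.1, 0.0, 0.0]
finger_gap: 0.998
```

Emit:
carry_out(
  commands=[
    [[-1.5, 0, 0, 0, 0, 0, 85], [-3, 0, 0, 0, 0, 0, 85], [-4.5, 0, 0, 0, 0, 0, 85], [-5.5, 0, 0, 0, 0, 0, 85], [-5.5, 0, 0, 0, 0, 0, 85]],
  ],
)

```text
t: 7.15
tcp_pos: [0.5525, -0.3121, 0.1916]
tool_rot: [0.71, 0.0, -0.704, 0.005]
force: [0.0, -0.0, 0.2]
finger_gap: 0.998
```

Run:
```python
from h import *
snap("wrist","w8")
plan([.542,.04,.2],np.radians(-70))
crop("w8",240,120,400,240,5,"w8c")
```

```text
t 7.2 tcp [ 0.5511 -0.311   0.189 ] yaw -89.6 -> -70.0 shift [ -0.49 -14.04   0.26] turn [-3.92 -0.04 -0.05] q [-0.69  0.55  1.43 -0.    1.16  0.87] F [ 0.6 -0.2 -0.4] gap 0.998
```

View pics/w8c.png

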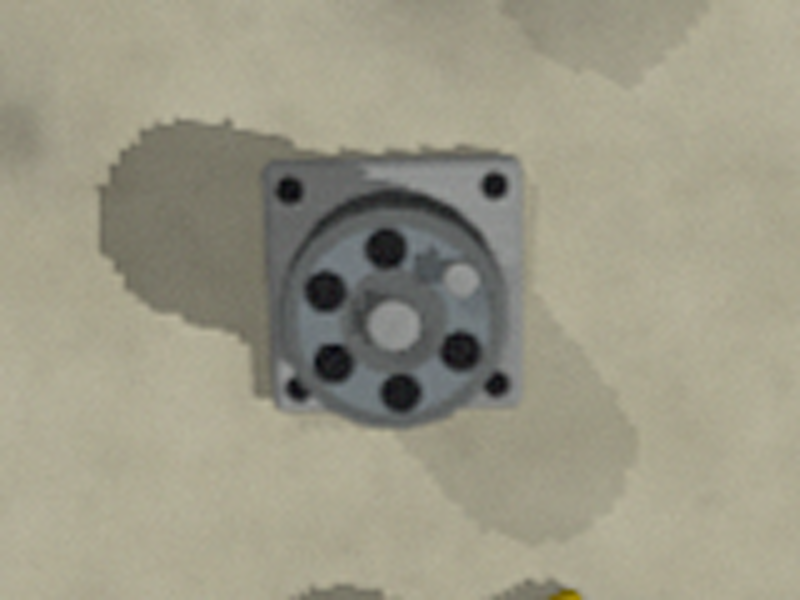

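Run:
```python
from h import *
w=load("w8"); P=lambda u,v,z: at(w,*cp(240,120,5,u,v),z)
ax=P(394,326,.051); pin=P(461,280,.052)-ax
print(ax,np.degrees(np.arctan2(pin[1],pin[0])))
H=[P(*c,.008) for c in((289,190),(494,186),(497,384),(299,388))]
print(np.mean(H,0),np.degrees(np.arctan2(*(H[1]-H[0])[1::-1])),np.degrees(np.arctan2(*(H[2]-H[1])[1::-1])))
```

```text
[ 0.54960232 -0.30939191  0.051     ] -54.11759552708427
[ 0.54955801 -0.30918805  0.008     ] -88.55888911862432 -177.9625309707765
```

Emit:
carry_out(
  commands=[
    [[-0.5, -1.9, 0, -1.6, 0, 0, 85], [-0.5, -3.8, 0, -3.2, 0, 0, 85], [-0.5, -5.7, 0, -4.8, 0, 0, 85], [-0.5, -7.6, 0, -6.4, 0, 0, 85], [-0.5, -9.5, 0, -8, 0, 0, 85]],
  ],
)

```text
t: 7.7
tcp_pos: [0.5469, -0.0704, 0.1974]
tool_rot: [-0.662, -0.247, 0.664, -0.245]
force: [2.3, -0.4, -0.9]
finger_gap: 0.992
```

Run:
```python
from h import *
plan([.542,.04,.2],np.radians(-10))
```

```text
t 7.7 tcp [ 0.5469 -0.0704  0.1974] yaw -49.3 -> -10.0 shift [-0.1  -3.48 -2.73] turn [-7.86  0.01  0.04] q [-0.33  0.44  1.62  0.    1.09  0.53] F [ 2.3 -0.4 -0.9] gap 0.992
```

Emit:
carry_out(
  commands=[
    [[0, -1.2, -1, -1.6, 0, 0, 85], [0, -2.4, -1.8, -3.2, 0, 0, 85], [0, -3.3, -2.5, -4.8, 0, 0, 85], [0, -3.4, -2.6, -6.4, 0, 0, 85], [0, -3.4, -2.6, -7.9, 0, 0, 85]],
  ],
)

```text
t: 8.2
tcp_pos: [0.5412, 0.0361, 0.1973]
tool_rot: [-0.539, -0.457, 0.541, -0.455]
force: [-0.9, -0.3, 0.2]
finger_gap: 0.995
```

Run:
```python
from h import *
snap("wrist","w9"); snap("scene","s9")
plan([.542,.04,.2],np.radians(-10))
crop("w9",240,120,400,240,5,"w9c")
```

```text
t 8.3 tcp [0.5415 0.035  0.1975] yaw -10.1 -> -10.0 shift [-0.1  -0.02 -0.2 ] turn [-0.01  0.    0.04] q [-0.14  0.42  1.64 -0.    1.08  0.03] F [-0.1  0.1  0.7] gap 0.995
```

View pics/w9c.png

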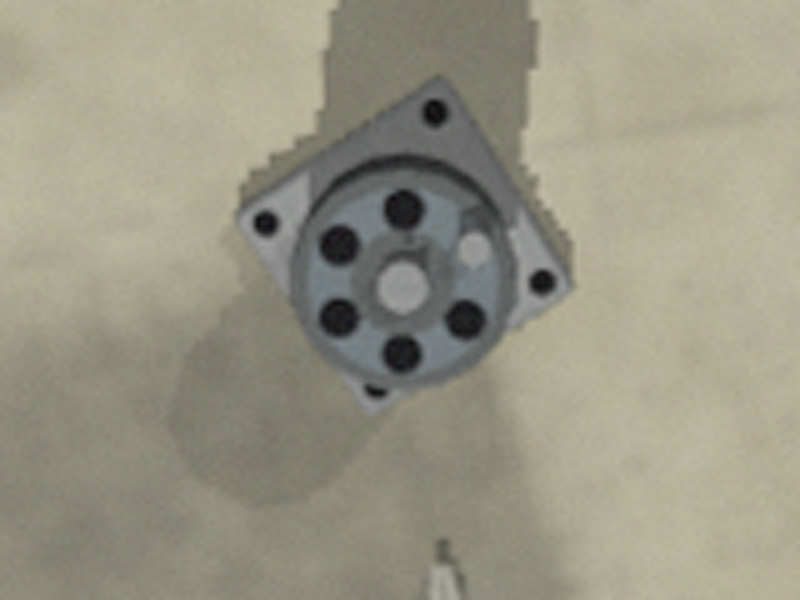

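View pics/s9.png

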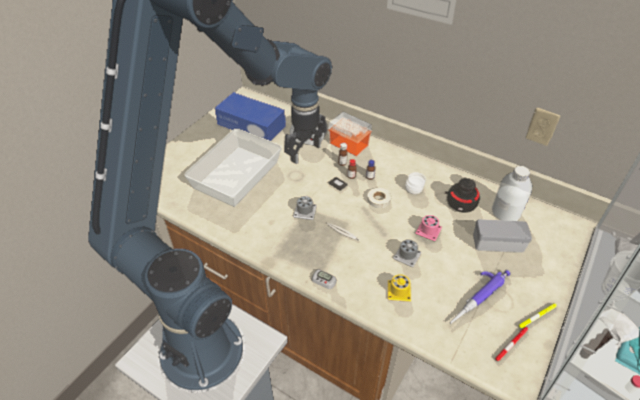

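View pics/w9.png

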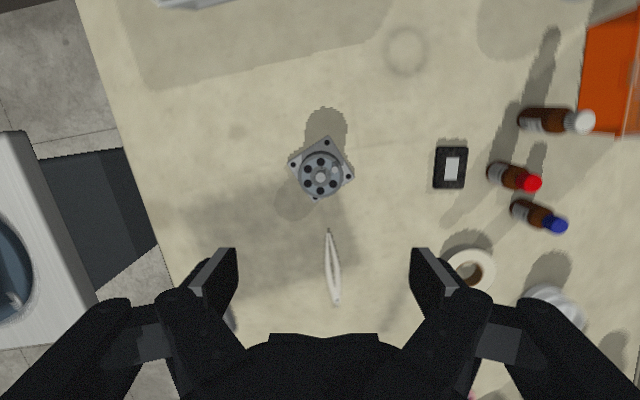

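Run:
```python
from h import *
w=load("w9"); P=lambda u,v,z: at(w,*cp(240,120,5,u,v),z)
ax=P(403,287,.051); pin=P(474,249,.052)-ax
print(ax,np.degrees(np.arctan2(pin[1],pin[0])))
a,b,c=[P(*k,.008) for k in((434,113),(542,283),(265,223))]
print((b+c)/2,np.degrees(np.arctan2(*(a-b)[1::-1])),np.degrees(np.arctan2(*(a-c)[1::-1])))
plan([ax[0],ax[1],-.013],np.radians(-10))
plan([ax[0],ax[1],.06],np.radians(-10))
crop("s9",180,120,290,210,7,"s9c")
```

```text
[0.53657381 0.04055918 0.051     ] 19.44288305129915
[0.53631648 0.04058477 0.008     ] 113.28701228799655 23.06127877981447
t 8.3 tcp [0.5415 0.035  0.1975] yaw -10.1 -> -10.0 shift [ 8.42 -0.2  -0.18] turn [-0.01  0.    0.04] q [-0.14  0.42  1.64 -0.    1.08  0.03] F [-0.1  0.1  0.7] gap 0.995
t 8.3 tcp [0.5415 0.035  0.1975] yaw -10.1 -> -10.0 shift [ 5.5  -0.21 -0.18] turn [-0.01  0.    0.04] q [-0.14  0.42  1.64 -0.    1.08  0.03] F [-0.1  0.1  0.7] gap 0.995
```

View pics/s9c.png

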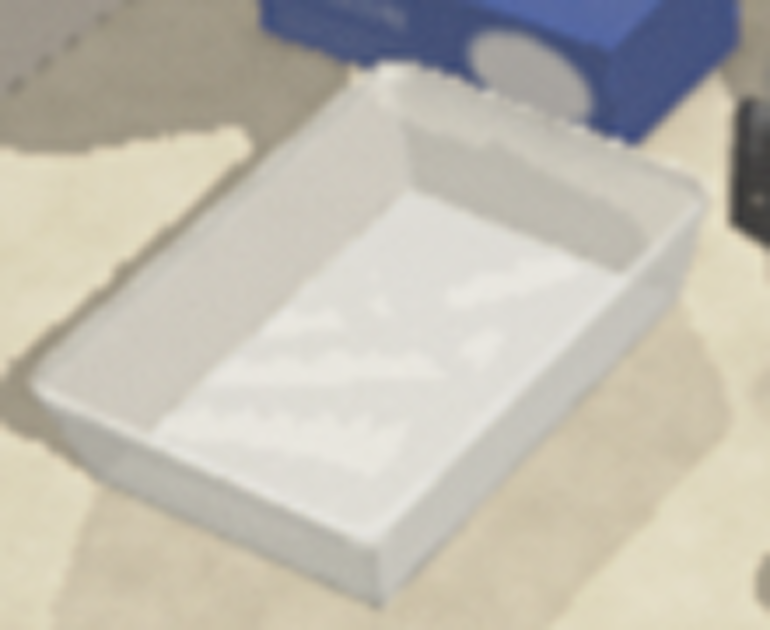

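Emit:
carry_out(
  commands=[
    [[1.5, -0.2, -0.18, 0, 0, 0, 85], [3, -0.2, -0.18, 0, 0, 0, 85], [4.5, -0.2, -0.18, 0, 0, 0, 85], [5.5, -0.2, -0.18, 0, 0, 0, 85], [5.5, -0.2, -0.18, 0, 0, 0, 85]],
  ],
)

```text
t: 8.8
tcp_pos: [0.5348, 0.0398, 0.0577]
tool_rot: [-0.54, -0.456, 0.545, -0.45]
force: [-1.1, 0.7, -0.5]
finger_gap: 0.994
```

Run:
```python
from h import *
plan([.5365,.0406,-.013],np.radians(-10))
s=load("s9"); Q=lambda u,v,z: at(s,*cp(180,120,7,u,v),z)[:2]
c=[Q(*k,.069) for k in((380,545),(35,390),(385,68),(705,190))]
print(np.round(c,3),np.mean(c,0),[np.linalg.norm(c[i]-c[i-1]).round(3) for i in range(4)])
print("floor",[Q(*k,.002).round(3) for k in((160,430),(412,195),(620,270))])
```

```text
t 8.8 tcp [0.5348 0.0398 0.0577] yaw -10.3 -> -10.0 shift [ 2.83  0.09 -0.04] turn [-0.06  0.01  0.12] q [-0.13  0.63  1.77 -0.    0.76  0.05] F [-1.1  0.7 -0.5] gap 0.994
[[0.419 0.222]
 [0.411 0.42 ]
 [0.683 0.434]
 [0.691 0.241]] [0.55113102 0.32940533] [np.float64(0.274), np.float64(0.198), np.float64(0.272), np.float64(0.193)]
floor [array([0.469, 0.41 ]), array([0.671, 0.416]), array([0.681, 0.29 ])]
```

Emit:
carry_out(
  commands=[
    [[1.2, 0.05, -0.02, 0, 0, 0, 85], [2.3, 0.05, -0.02, 0, 0, 0, 85], [2.8, 0.05, -0.02, 0, 0, 0, 85], [2.8, 0.05, -0.02, 0, 0, 0, 85], [2.8, 0.05, -0.02, 0, 0, 0, 85]],
  ],
)

```text
t: 9.3
tcp_pos: [0.5407, 0.0399, -0.0072]
tool_rot: [0.543, 0.453, -0.542, 0.454]
force: [-0.1, 0.2, 0.0]
finger_gap: 0.994
```

Run:
```python
from h import *
plan([.5365,.0406,-.013],np.radians(-10))
```

```text
t 9.3 tcp [ 0.5407  0.0399 -0.0072] yaw -10.2 -> -10.0 shift [ 0.23 -0.17  0.  ] turn [-0.03 -0.   -0.01] q [-0.13  0.75  1.78  0.    0.61  0.04] F [-0.1  0.2  0. ] gap 0.994
```

Emit:
carry_out(
  commands=[
    [[0.2, -0.1, 0, 0, 0, 0, 85], [0.2, -0.1, 0, 0, 0, 0, 85], [0.2, -0.1, 0, 0, 0, 0, 85], [0.2, -0.1, 0, 0, 0, 0, 85], [0.2, -0.1, 0, 0, 0, 0, 85]],
  ],
)

```text
t: 9.8
tcp_pos: [0.5378, 0.0405, -0.0128]
tool_rot: [0.542, 0.454, -0.542, 0.454]
force: [-0.5, -0.2, -0.7]
finger_gap: 0.995
```

Run:
```python
from h import *
snap("wrist","w10")
plan([.5365,.0406,-.013],np.radians(-10))
crop("w10",200,140,440,320,3,"w10c")
```

```text
t 9.85 tcp [ 0.5377  0.0405 -0.0129] yaw -10.1 -> -10.0 shift [ 0.   -0.05  0.  ] turn [-0.02 -0.   -0.01] q [-0.13  0.76  1.79 -0.    0.59  0.04] F [ 0.2 -0.1  0.5] gap 0.995
```

View pics/w10c.png

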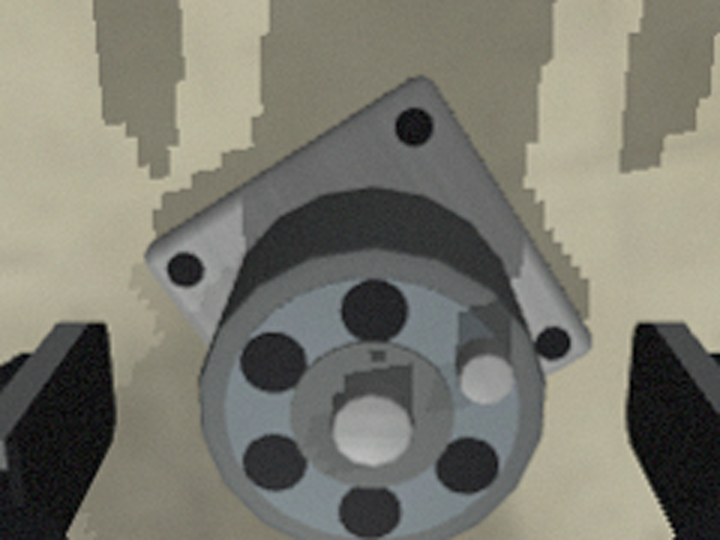

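Centred. Shift a touch, then close.

Emit:
carry_out(
  commands=[
    [[0, -0.05, 0, 0, 0, 0, 75], [0, -0.05, 0, 0, 0, 0, 60], [0, -0.05, 0, 0, 0, 0, 42], [0, -0.05, 0, 0, 0, 0, 42], [0, -0.05, 0, 0, 0, 0, 42]],
  ],
  force=40,
)

```text
t: 10.35
tcp_pos: [0.5371, 0.0406, -0.0127]
tool_rot: [0.543, 0.454, -0.542, 0.454]
force: [-0.2, -0.3, 4.6]
finger_gap: 0.598
```

Run:
```python
from h import *
plan([.5365,.0406,-.013],np.radians(50))
```

```text
t 10.35 tcp [ 0.5371  0.0406 -0.0127] yaw -10.1 -> 50.0 shift [ 0.01 -0.02  0.01] turn [-1.202e+01  1.000e-02 -2.000e-02] q [-0.13  0.75  1.8   0.    0.59  0.04] F [-0.2 -0.3  4.6] gap 0.598
```

Emit:
carry_out(
  commands=[
    [[0, 0, 0, -1.2, 0, 0, 42], [0, 0, 0, -2.6, 0, 0, 42], [0, 0, 0, -4, 0, 0, 42], [0, 0, 0, -5.4, 0, 0, 42], [0, 0, 0, -6.5, 0, 0, 42]],
  ],
)

```text
t: 10.85
tcp_pos: [0.5368, 0.0407, -0.0127]
tool_rot: [0.393, 0.588, -0.392, 0.589]
force: [0.7, 0.2, 4.4]
finger_gap: 0.597
```

Emit:
carry_out(
  commands=[
    [[0, 0, 0, -1.2, 0, 0, 42], [0, 0, 0, -2.6, 0, 0, 42], [0, 0, 0, -4, 0, 0, 42], [0, 0, 0, -5.4, 0, 0, 42], [0, 0, 0, -5.4, 0, 0, 42]],
  ],
)

```text
t: 11.35
tcp_pos: [0.5367, 0.0407, -0.0127]
tool_rot: [0.245, 0.663, -0.245, 0.664]
force: [0.3, 0.2, 5.6]
finger_gap: 0.598
```

Run:
```python
from h import *
snap("wrist","w11")
plan([.5365,.0406,-.013],np.radians(50))
```

```text
t 11.4 tcp [ 0.5367  0.0407 -0.0127] yaw 49.3 -> 50.0 shift [ 0.01 -0.01 -0.  ] turn [-0.14  0.01 -0.01] q [-0.13  0.75  1.8  -0.    0.59 -0.99] F [0.4 0.5 6.5] gap 0.595
```

View pics/w11.png

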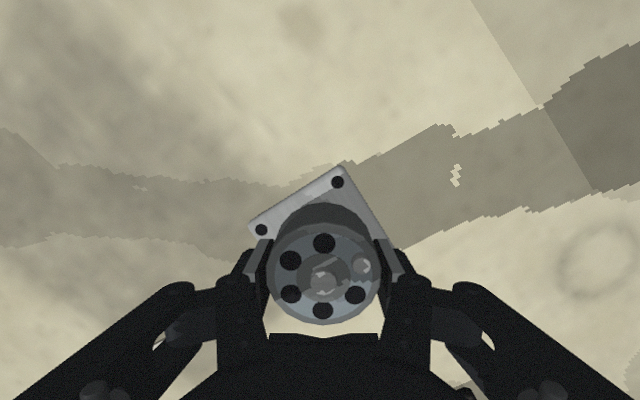

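Emit:
carry_out(
  commands=[
    [[0, 0, 0, 0, 0, 0, 70], [0, 0, 0, 0, 0, 0, 70], [0, 0, 0, 0, 0, 0, 70], [0, 0, 0, 0, 0, 0, 70], [0, 0, 0, 0, 0, 0, 70]],
  ],
)

```text
t: 11.9
tcp_pos: [0.5361, 0.0408, -0.0133]
tool_rot: [0.245, 0.663, -0.246, 0.663]
force: [0.7, -0.4, 0.0]
finger_gap: 0.82
```

Run:
```python
from h import *
s=snap("wrist","w12")
plan([.5365,.0406,-.013],np.radians(50))
crop("w12",200,140,440,320,3,"w12c")
```

```text
t 11.95 tcp [ 0.5361  0.0408 -0.0132] yaw 49.4 -> 50.0 shift [-0.01  0.    0.01] turn [-0.12 -0.    0.  ] q [-0.13  0.76  1.8   0.    0.59 -0.99] F [ 0.6 -0.4  0.1] gap 0.819
```

View pics/w12c.png

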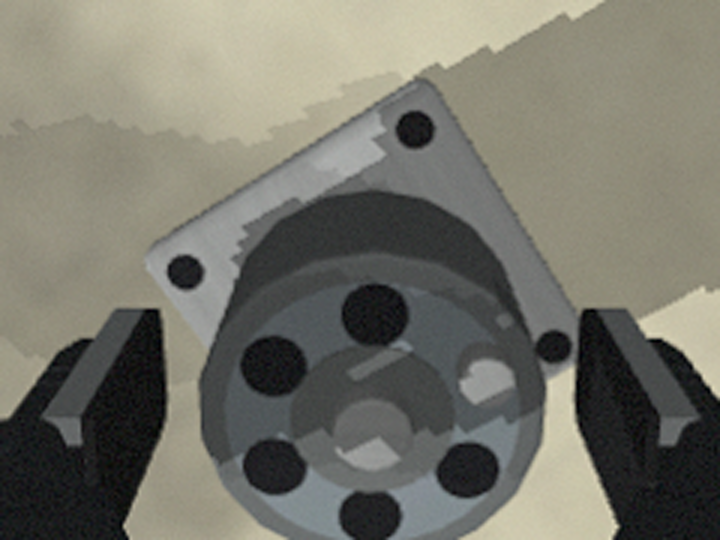

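Emit:
carry_out(
  commands=[
    [[0, 0, 0, 0, 0, 0, 42], [0, 0, 0, 0, 0, 0, 42], [0, 0, 0, 0, 0, 0, 42], [0, 0, 0, 0, 0, 0, 42], [0, 0, 0, 0, 0, 0, 42]],
  ],
  force=70,
)

```text
t: 12.45
tcp_pos: [0.5364, 0.0409, -0.0126]
tool_rot: [0.246, 0.663, -0.245, 0.663]
force: [-1.3, 0.7, 5.7]
finger_gap: 0.59
```

Emit:
carry_out(
  commands=[
    [[-0.8, 0, 0, 0, 0, 0, 42], [-2, 0, 0, 0, 0, 0, 42], [-3.5, 0, 0, 0, 0, 0, 42], [-5, 0, 0, 0, 0, 0, 42], [-5.5, 0, 0, 0, 0, 0, 42]],
  ],
)

```text
t: 12.95
tcp_pos: [0.538, 0.0405, 0.1269]
tool_rot: [0.246, 0.661, -0.245, 0.665]
force: [0.7, 0.5, -4.3]
finger_gap: 0.59
```

Run:
```python
from h import *
snap("side","d13"); crop("d13",220,100,420,240,4,"d13c")
plan([.551,.33,.125],np.radians(4))
```

```text
t 13.0 tcp [0.5382 0.0405 0.1273] yaw 49.4 -> 4.0 shift [ 0.08  9.13 -7.15] turn [ 9.08  0.04 -0.06] q [-0.13  0.51  1.72 -0.    0.9  -0.99] F [ 1.3  1.  -2.8] gap 0.591
```

View pics/d13c.png

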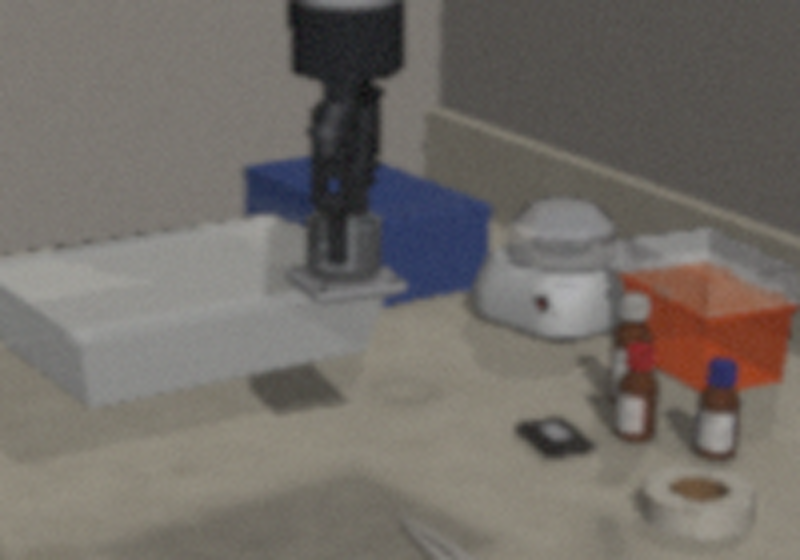

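Emit:
carry_out(
  commands=[
    [[0, 0.8, -0.6, 1, 0, 0, 42], [0, 2.2, -1.7, 2.5, 0, 0, 42], [0, 3.7, -2.9, 4, 0, 0, 42], [0, 5.2, -4.1, 5.5, 0, 0, 42], [0, 6.6, -5.2, 7, 0, 0, 42]],
  ],
)

```text
t: 13.5
tcp_pos: [0.543, 0.2521, 0.1213]
tool_rot: [0.434, 0.559, -0.436, 0.556]
force: [0.9, -0.7, -4.7]
finger_gap: 0.587
```

Run:
```python
from h import *
plan([.551,.33,.125],np.radians(4))
```

```text
t 13.5 tcp [0.543  0.2521 0.1213] yaw 14.1 -> 4.0 shift [-0.15  1.07 -2.95] turn [2.02 0.01 0.06] q [0.25 0.59 1.57 0.   0.98 0.  ] F [ 0.9 -0.7 -4.7] gap 0.587
```

Emit:
carry_out(
  commands=[
    [[-0.1, 0.5, -1.4, 1, 0, 0, 42], [-0.1, 1, -2.6, 2, 0, 0, 42], [-0.1, 1, -2.8, 2, 0, 0, 42], [-0.1, 1, -2.8, 2, 0, 0, 42], [-0.1, 1, -2.8, 2, 0, 0, 42]],
  ],
)

```text
t: 14.0
tcp_pos: [0.5502, 0.3233, 0.1247]
tool_rot: [0.479, 0.519, -0.482, 0.518]
force: [-0.8, -1.6, -4.9]
finger_gap: 0.587
```

Run:
```python
from h import *
snap("scene","s14"); snap("wrist","w14"); crop("s14",180,90,310,210,6,"s14c")
plan([.551,.33,.0],np.radians(4))
```

```text
t 14.1 tcp [0.5512 0.323  0.1258] yaw 4.3 -> 4.0 shift [ 5.03  0.03 -0.29] turn [0.06 0.01 0.03] q [ 0.36  0.63  1.46 -0.    1.05  0.28] F [ 0.5  0.6 -4.6] gap 0.591
```

View pics/s14c.png

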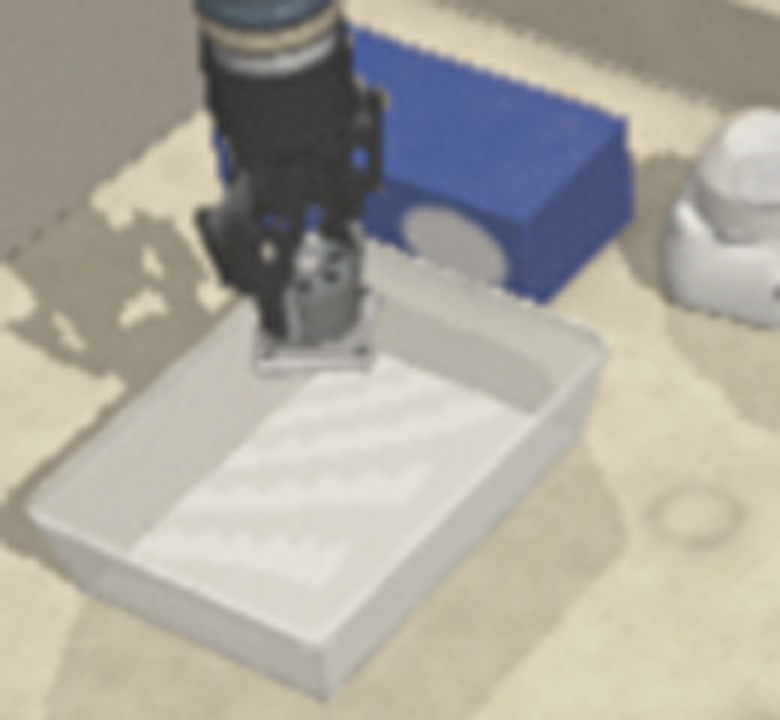

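View pics/w14.png

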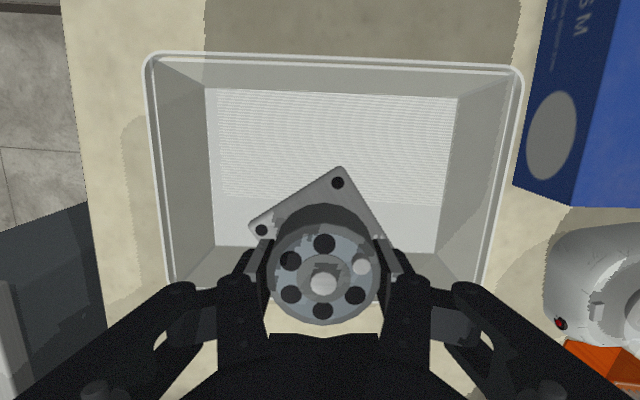

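Emit:
carry_out(
  commands=[
    [[1, 0, -0.2, 0, 0, 0, 42], [2.2, 0, -0.25, 0, 0, 0, 42], [3.4, 0, -0.25, 0, 0, 0, 42], [4.4, 0, -0.25, 0, 0, 0, 42], [4.8, 0, -0.25, 0, 0, 0, 42]],
  ],
)

```text
t: 14.6
tcp_pos: [0.5496, 0.3287, 0.0042]
tool_rot: [0.479, 0.519, -0.483, 0.518]
force: [-1.3, -0.0, -5.2]
finger_gap: 0.585
```

Run:
```python
from h import *
plan([.551,.329,-.010],np.radians(4))
```

```text
t 14.6 tcp [0.5496 0.3287 0.0042] yaw 4.3 -> 4.0 shift [ 0.57  0.06 -0.01] turn [0.06 0.02 0.06] q [ 0.36  0.81  1.52 -0.    0.83  0.29] F [-1.3 -0.  -5.2] gap 0.585
```

Emit:
carry_out(
  commands=[
    [[0.2, 0, 0, 0, 0, 0, 42], [0.4, 0, 0, 0, 0, 0, 42], [0.55, 0, 0, 0, 0, 0, 42], [0.55, 0, 0, 0, 0, 0, 42], [0.55, 0, 0, 0, 0, 0, 42]],
  ],
)

```text
t: 15.1
tcp_pos: [0.5518, 0.3311, -0.0061]
tool_rot: [0.481, 0.519, -0.48, 0.519]
force: [0.4, -0.3, -3.8]
finger_gap: 0.589
```

Run:
```python
from h import *
plan([.551,.329,-.010],np.radians(4))
```

```text
t 15.1 tcp [ 0.5518  0.3311 -0.0061] yaw 4.4 -> 4.0 shift [ 0.16 -0.04  0.08] turn [ 0.08 -0.   -0.01] q [ 0.37  0.82  1.52 -0.    0.8   0.29] F [ 0.4 -0.3 -3.8] gap 0.589
```

Emit:
carry_out(
  commands=[
    [[0.1, 0, 0, 0, 0, 0, 42], [0.17, 0, 0, 0, 0, 0, 42], [0.17, 0, 0, 0, 0, 0, 42], [0.17, 0, 0, 0, 0, 0, 42], [0.17, 0, 0, 0, 0, 0, 42]],
  ],
)

```text
t: 15.6
tcp_pos: [0.5517, 0.3311, -0.0102]
tool_rot: [0.481, 0.519, -0.48, 0.519]
force: [-2.7, -0.7, 4.7]
finger_gap: 0.581
```

In contact with the floor. Release and rise.

Emit:
carry_out(
  commands=[
    [[0, 0, 0, 0, 0, 0, 60], [0, 0, 0, 0, 0, 0, 75], [0, 0, 0, 0, 0, 0, 85], [-0.5, 0, 0, 0, 0, 0, 85], [-1.5, 0, 0, 0, 0, 0, 85]],
  ],
)

```text
t: 16.1
tcp_pos: [0.5497, 0.3302, 0.0253]
tool_rot: [0.479, 0.519, -0.482, 0.518]
force: [0.4, -0.8, 0.2]
finger_gap: 0.994
```

Emit:
carry_out(
  commands=[
    [[-1.5, 0, 0, 0, 0, 0, 85], [-3, 0, 0, 0, 0, 0, 85], [-5, 0, 0, 0, 0, 0, 85], [-6.5, 0, 0, 0, 0, 0, 85], [-7, 0, 0, 0, 0, 0, 85]],
  ],
)

```text
t: 16.6
tcp_pos: [0.5541, 0.3321, 0.2076]
tool_rot: [0.484, 0.517, -0.477, 0.52]
force: [0.6, 0.7, -0.1]
finger_gap: 0.992
```

Emit:
carry_out(
  commands=[
    [[0, 0, 0, 0, 0, 0, 85], [0, 0, 0, 0, 0, 0, 85], [0, 0, 0, 0, 0, 0, 85], [0, 0, 0, 0, 0, 0, 85], [0, 0, 0, 0, 0, 0, 85]],
  ],
)

```text
t: 17.1
tcp_pos: [0.5506, 0.3306, 0.1997]
tool_rot: [0.48, 0.519, -0.481, 0.518]
force: [-0.5, -0.6, -0.4]
finger_gap: 0.993
```

Run:
```python
from h import *
snap("scene","s15"); snap("wrist","w15")
plan([.551,.329,-.010],np.radians(4))
```

```text
t 17.2 tcp [0.551  0.3307 0.2004] yaw 4.4 -> 4.0 shift [8.42 0.01 0.06] turn [0.08 0.01 0.02] q [0.37 0.55 1.39 0.   1.2  0.29] F [ 0.6  0.4 -0.5] gap 0.998
```

View pics/s15.png

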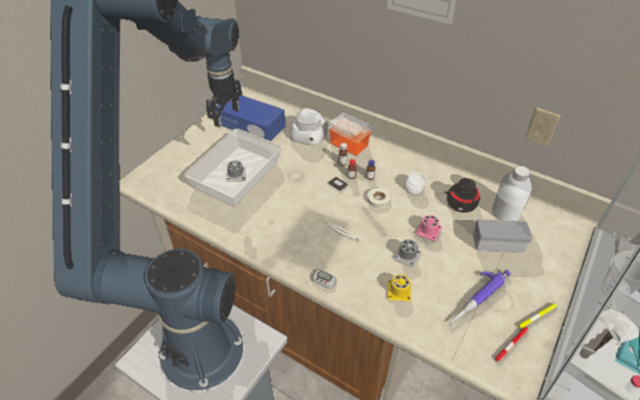

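View pics/w15.png

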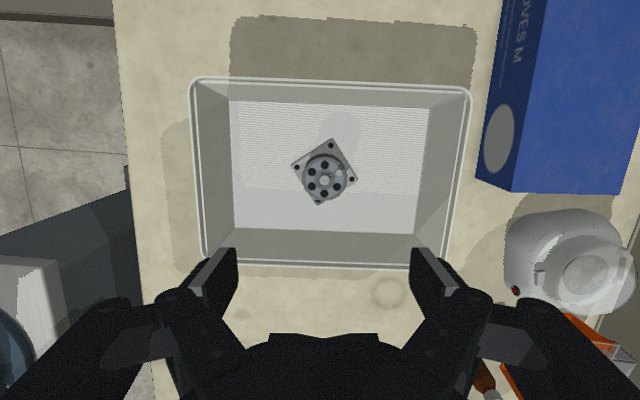

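The wrist view shows the seized pulley standing flat on the bin floor at (324,175). The scene view shows the free one still on its spot at (407,250), with the yellow one (400,288) and pink one (429,228) untouched.

Run:
```python
from h import *
print(manip.sign_off())
```

```text
the job is handed in; nothing more can be done
None
```

Both pulleys were tried where they stood. The seized one is now in the translucent bin, and the free one is still standing on its spot. I handed the job in at about 17 s on the robot's clock.

- **Free pulley, near (0.549, -0.309):** The wheel turned about 58° (pin from about +4° to -54°). The foot stayed at about 1.5° and moved less than 1 mm. I left it there with its wheel turned.
- **Seized pulley, near (0.537, 0.041):** Wheel and foot turned together by about 60°. I released it and saw it stay turned in place, then gripped it again and set it on the bin floor near (0.551, 0.331). The last pictures show it standing flat inside, with the gripper clear.

**What disagreed:** The fingertips sat about 30 mm farther back than the stated TCP implied. My first two grips on the free pulley therefore closed on top of its wheel and pressed lightly, under about 10 N. Its position was unchanged afterwards; the pin read about 4° further round, close to what I can measure. I went about 30 mm lower, and both pulleys then gripped properly across the wheel at about 51 mm. After fast moves the measured TCP was up to 4 mm off its target, so I let it settle and corrected before gripping.

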